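# Hold the gauge coupler snapped onto a tilted test nipple

## Task

Take the blue gauge coupler off its parking post and press it gently and squarely onto the bare brass nipple (the tilted fitting with the green spring collar, not the one under a red cap) until it snaps in past the rollers. Never push on the plastic fitting with more than 25 N. The program finishes while you still grip the coupler and hold it down against the spring; leave the capped fitting and everything else on the bench undisturbed.

Things in the scene. Friction and masses are not known exactly. Their poses are not given: they have to be found in the camera images.
- coupler: Loose gauge coupler, about 180 g, 79 mm tall, upright. Origin: centre of its open mouth (underside). Along its z: steel barrel, 27 mm diameter, 0 to 36 mm, with a rounded rim of 32 mm diameter from 0 to 5; square blue grip 30 x 30 mm, faces across its x and y, 36 to 70; round dial, 33 mm diameter, white face, 70 to 79. Bore 17 mm wide, 36 deep. Its turn about z does not matter on the nipple.
- park: Fixed parking post: grey disc 64 mm in diameter, 8 mm high, with a steel stub 12 mm in diameter that ends 30 mm above the bench. Origin at the centre of its underside; the coupler's rim rests on the disc, loosely round the stub: raise it at least 25 mm straight up to clear it.
- port: Fixed fitting with the bare nipple. Grey foot 100 x 90 x 10 mm, white block 70 x 66 mm up to 48 mm high, boss 40 mm in diameter tilted 0.44 rad (25 deg) from vertical towards the port's -x (roughly to the robot). On it nipple, green collar and a bracket 76 mm wide along y with a sprung roller either side; it ends 2 mm above the collar. Origin on the bench under the block.
- nipple: Brass nipple on the port. Origin on its axis in the upper face of the unpressed collar: 85 mm above the bench, 15 mm along -x of the port's origin. Its z is the nipple axis, pointing out (up, leaning 0.44 rad to the port's -x). Stem 14 mm in diameter, ends 16 mm above the origin, last 6 mm tapered to 7 mm. Seated, the coupler's z lies along this z, its origin at minus the collar's travel.
- collar (a joint): Travel (m) of the green spring collar (27 mm flange round the nipple) along the nipple's -z: 0 at rest, grows as the coupler presses it. Push needed: 4 N at first, 10 N at 4 mm; there the coupler's rim snaps between two sprung rollers, so it falls to about 5 N at 9 mm, then 11 N at 12 mm, 14 N at 17; hard stop at 18. Past the snap: over 9 mm, best 12. Springs back out if let go.
- capped: Fixed fitting of the same shape and tilt as the port, but with a red cap 32 mm in diameter over its nipple; it and the port may be on either side. Origin and axes as for the port, cap up to 105 mm high. Not to be touched.
- rack: Bystander, loose: orange tube rack 156 x 120 mm with blue-capped tubes, 85 mm high in all. Origin at the centre of its underside.
- small_rack: Bystander, loose: pink rack 90 x 64 mm with one tube, 90 mm high in all. Origin at the centre of its underside.
- bottle: Bystander, loose: white bottle 72 mm in diameter, 170 mm high. Origin at the centre of its underside.
- beaker: Bystander, loose: clear beaker 90 mm in diameter, 110 mm high. Origin at the centre of its underside.
- vial: Bystander, loose: small amber vial 28 mm in diameter, 45 mm high, standing between the two fittings. Origin at the centre of its underside.

How it is judged (in metres and radians):
On the way, in this order (a step that is already met when the one before it is completed fails the run):
1. the coupler is lifted clear of its parking post in the fingers (height (world z) of coupler above 0.035 m and contact force between the fingers and coupler above 1 N), for 0.1 s.
2. the coupler sits squarely on the bare nipple, pressed past the snap, in the fingers (value of joint collar above 0.009 m and angle between the z axis of coupler and the z axis of nipple, either way round below 0.09 rad and x of coupler in the frame of nipple between -0.003 and 0.003 m and y of coupler in the frame of nipple between -0.003 and 0.003 m and z of coupler in the frame of nipple below -0.007 m and contact force between coupler and port above 2 N and contact force between the fingers and coupler above 2 N), for 0.3 s.
At the end, for the whole second after the job is handed in: The coupler, still gripped, is held at rest on the bare nipple: mouth within 3 mm of the nipple's axis along each of its x and y, axes within 0.09 rad, the collar pushed in more than 9 mm (past the snap) and pushing back with more than 2 N (all of step 2 and linear speed of coupler below 0.02 m/s); the arm keeps its last pose, push and grip.
It fails at once if the fitting is pushed with more than 30 N by the coupler (contact force between coupler and port above 30 N).
It fails at once if the fitting is pushed with more than 30 N by the arm or fingers (contact force between any of the fingers, the arm and port above 30 N).
It fails at once if the capped fitting is touched (contact force between any of the fingers, the arm, coupler and capped above 1 N).
It fails at once if a bystander is moved more than 20 mm or tipped (distance of any of rack, small_rack, bottle, beaker, vial from where it was at the start of the episode above 0.02 m or angle between any of rack, small_rack, bottle, beaker, vial's own z axis and vertical above 0.3 rad).
It also fails if it takes over 40 s, if anything falls off the work surface, if the arm or the gripper's body presses on something with over 40 N, if the wrist force passes 120 N, or if a joint passes its speed limit or range.

## Robot

A 6-joint arm with a two-finger parallel gripper is mounted at the origin on the work surface. World frame = base frame: x ahead of the robot, y to its left, z up, the work surface at z = 0. Lengths are in mm, angles in rad, forces in N, time in s.
With the tool pointing down it reaches from about 300 to 875 mm from the base axis. Payload 6.4 kg.
Tool frame: the origin (TCP) lies at the very end of the fingers, on their centre line; the grasp point (between the pads) lies 19 mm behind it; z points along the fingers, y is the line along which they close (so a half turn about z gives the same grasp; the last joint's range is limited). The gripper opens to 88 mm and grips with 3 to 60 N. Pads are 18 mm wide; open, the fingers measure 123 mm over their backs; the gripper's body (75 mm by 187 mm) begins 45 mm behind the grasp point.
Start: joints at [1.106, 0.181, 1.607, -0, 1.354, -0.206], TCP at [147.142, 555.869, 238.714] pointing down, gripper open.
Joint ranges: [-2.99, 2.99], [-0.89, 2.07], [0.3, 2.58], [-1.14, 4.28], [0, 2.63], [-3.12, 3.12]. Speed limits (rad/s): [2.57, 2.57, 3.01, 3.14, 3.14, 3.14].

## Interface

Orientations are given as a unit quaternion [w, x, y, z].
In Python, from plant import ctrl gives the robot as it stands.
- The arm moves only by the shell command python3 -m handwheel 'ROWS' [OPENING] [FORCE]. ROWS is JSON, a list of rows, each a list of 6 numbers: the shift along the world's x, y, z in m, then the turn, a rotation vector about the world's x, y, z in degrees. In form: [[dx, dy, dz, wx, wy, wz], ...]. A call has 1 to 20 rows; each row is the pose to reach, as a shift and turn from the pose commanded when the call began; what a row does not reach only later rows make up. A row lasts 1/8 s, in which the tool goes at most 62.5 mm and 10.7 degrees, less where a joint would pass 70% of its speed; a pose out of reach is approached as far as the arm can. A call with a gripper value outside its range is refused whole. OPENING is the opening, from 0 (shut) to 1 (fully open), set as the call begins (- or left out, the last holds). The fingers move at their own pace and stop on an object; FORCE is the grip in N (left out, the last holds). Time passes only in rows, so rows that repeat a pose let the fingers close. It gives the time, the measured TCP pose, the force, the opening and the grip force at its end, in the units of the state.
- ctrl.read_state(): the state, without advancing time (a new reading comes with each control period).
- ctrl.camera(name): name is "side" or "top" or "wrist"; returns the picture (400x640x3 uint8, blue, green, red); there is no depth.
- ctrl.camera_info(name): a dict with "fx", "fy", "cx", "cy" (pixels), "xyz" and "attitude" of the camera in the world; the wrist camera has in their place "tool_from_camera" (4x4, takes a point from camera to tool coordinates, whose origin is the TCP and whose axes are the flange's). Camera axes: x right, y down, z forward; pixel columns grow to the right and rows downward; lengths in mm; the calibration is good to about 2 mm. A picture is of the moment at which its call begins: read the wrist's pose just before it. camera_info takes no time and is no camera call.
- ctrl.hand_in(): hands the job in; it is judged then, once.
The state is a dict: "time_s": time; "qpos": joint angles; "qd": joint speeds; "joint_torque": joint torques, N m; "tool_pos": TCP position; "tcp_rot": TCP orientation; "contact_force": force on the tool from outside, world axes, zero at the start; "ft_torque": the same for the moment, N m; "opening": finger opening in mm; "grip_force": force on a finger pad.
Only numpy, scipy, OpenCV 4.12 (cv2) and the standard library are available. Lean on these libraries where they do the work, as an engineer would, in place of code of your own. Each camera call takes 0.05 s, during which the arm holds its last target. There are 200 camera calls.

## Working session

There is one attempt and no reset: what is moved stays moved. The work goes in short steps, Python scripts to look and compute and a shell command to move; the robot and the scene stay as the last step left them, time stands still between calls to the robot, and variables do not carry over. Pictures are saved under pics/ and viewed, at most 10 in all, crops included, and the job is handed in when it is done.

```bash
mkdir -p pics; ls; python3 - <<'E'
from plant import ctrl
import cv2,numpy as np
s=ctrl.read_state();print(s)
for n in("side","top","wrist"):
    print(n,ctrl.camera_info(n)); cv2.imwrite(f"pics/{n}0.png",ctrl.camera(n))
E
```

```text
pics
{'time_s': 0.0, 'qpos': array([ 1.10568546e+00,  1.81494467e-01,  1.60795324e+00,  4.42636649e-06,
        1.35374212e+00, -2.06284058e-01]), 'qd': array([-0.00034594,  0.00066648, -0.00152159, -0.0010405 , -0.00064092,
        0.00073277]), 'joint_torque': array([-1.11270943e-03, -4.33868694e+01, -3.41852152e+01,  7.02941814e-02,
        3.86009796e-02, -1.06550831e-04]), 'tool_pos': array([146.91705245, 555.40582496, 237.86276379]), 'tcp_rot': array([-2.65117066e-04,  1.29052907e-01,  9.91637388e-01, -7.53298844e-04]), 'contact_force': array([0.36426666, 0.09973622, 0.33877855]), 'ft_torque': array([ 0.01935662, -0.01399648,  0.04754532]), 'grip_force': 0.0, 'opening': 87.8730882880066}
side {'fx': 388.7748304462097, 'fy': 388.7748304462097, 'cx': 321.64083756079697, 'cy': 200.44048121117788, 'xyz': array([336.30335424, 525.66944307, 782.09749551]), 'attitude': array([ 0.07216118, -0.1899875 ,  0.92055955, -0.33356802])}
top {'fx': 425.5583593008631, 'fy': 425.5583593008631, 'cx': 318.88829306955705, 'cy': 199.7369294148077, 'xyz': array([ 346.93250963,   17.50853209, 1296.87554662]), 'attitude': array([ 0.05812291, -0.69989531,  0.70868107, -0.06737531])}
wrist {'fx': 279.99876599676094, 'fy': 279.99876599676094, 'cx': 319.3031934592608, 'cy': 196.61047250239662, 'tool_from_camera': array([[-6.07568598e-04, -9.59144214e-01, -2.82916963e-01,
         7.30263425e+01],
       [ 9.99998000e-01, -1.12190198e-03,  1.65595731e-03,
        -4.11081384e-02],
       [-1.90570697e-03, -2.82915391e-01,  9.59142977e-01,
        -1.45800790e+02],
       [ 0.00000000e+00,  0.00000000e+00,  0.00000000e+00,
         1.00000000e+00]])}
```

View pics/side0.png

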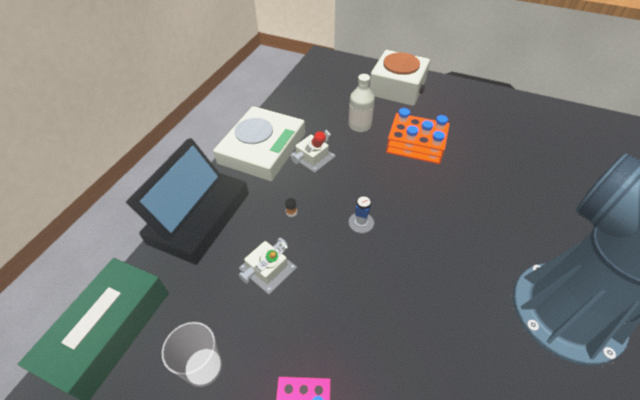

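View pics/top0.png

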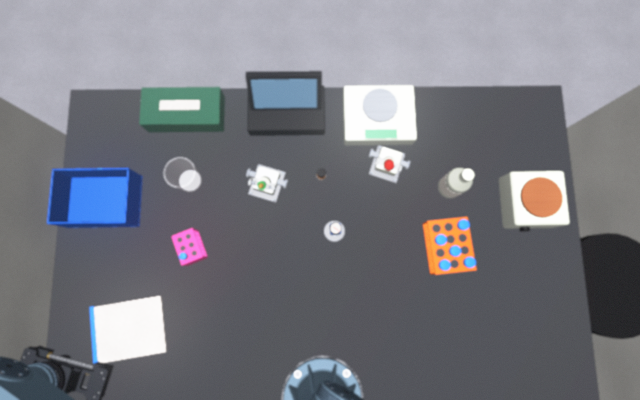

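The side picture shows the coupler's dial at about (363,202), the green collar at (271,256) and the red cap at (319,138). In the top picture they are at (335,229), (262,185) and (389,165).

```bash
cat > h.py <<'E'
from plant import ctrl
import cv2,numpy as np
from scipy.spatial.transform import Rotation as R
def rot(q): return R.from_quat(q,scalar_first=True).as_matrix()
def cam(n,s=None):
    i=ctrl.camera_info(n)
    if n!="wrist": return i,rot(i["attitude"]),np.array(i["xyz"])
    T=i["tool_from_camera"];Rt=rot(s["tcp_rot"])
    return i,Rt@T[:3,:3],Rt@T[:3,3]+s["tool_pos"]
def ray(c,uv):
    i,A,o=c; d=A@np.array([(uv[0]-i["cx"])/i["fx"],(uv[1]-i["cy"])/i["fy"],1]); return o,d/np.linalg.norm(d)
def plane(c,uv,z):
    o,d=ray(c,uv); return o+d*(z-o[2])/d[2]
def tri(rays):
    M=sum(np.eye(3)-np.outer(d,d) for o,d in rays); b=sum((np.eye(3)-np.outer(d,d))@o for o,d in rays)
    p=np.linalg.solve(M,b); return p,[np.linalg.norm(np.cross(p-o,d)) for o,d in rays]
def proj(c,p):
    i,A,o=c; q=A.T@(np.array(p)-o); return np.array([i["fx"]*q[0]/q[2]+i["cx"],i["fy"]*q[1]/q[2]+i["cy"]])
def mask(im,kind):
    h=cv2.cvtColor(im,cv2.COLOR_BGR2HSV)
    lo,hi={"green":((45,110,60),(80,255,255)),"white":((0,0,170),(180,60,255)),"red":((0,150,90),(6,255,255)),"blue":((105,100,40),(125,255,255)),"grey":((0,0,95),(180,50,255))}[kind]
    return cv2.inRange(h,lo,hi)
def blobs(im,kind,near=None,r=30,amin=8):
    n,l,st,ce=cv2.connectedComponentsWithStats(mask(im,kind))
    return [(ce[k].round(1),st[k].tolist()) for k in range(1,n) if st[k][4]>=amin and (near is None or np.hypot(*(ce[k]-near))<r)]
E
python3 - <<'E'
from h import *
I={n:cv2.imread(f"pics/{n}0.png") for n in("side","top")}
near={"white":{"side":(363,202),"top":(335,229)},"green":{"side":(271,256),"top":(262,185)},"red":{"side":(319,138),"top":(389,165)}}
for k in near:
    u={}
    for n in I:
        b=blobs(I[n],k,near[k][n],14); print(k,n,b); u[n]=max(b,key=lambda t:t[1][4])[0] if b else near[k][n]
    print(tri([ray(cam(n),u[n]) for n in I]))
for n,(x,y) in {"side":(268,262),"top":(266,183)}.items():
    h=cv2.cvtColor(I[n],cv2.COLOR_BGR2HSV)[y-30:y+30,x-35:x+35]
c=np.hstack([cv2.resize(I[n][y-35:y+35,x-35:x+35],(400,400),interpolation=cv2.INTER_CUBIC) for n,(x,y) in {"side":(268,262),"top":(266,183)}.items()])
cv2.imwrite("pics/c1.png",c)
E
```

```text
white side [(array([363.4, 201.1]), [358, 197, 12, 9, 93])]
white top [(array([333.9, 230.6]), [324, 221, 21, 21, 325])]
(array([477.5092933 , -40.93536413,  88.98564524]), [np.float64(3.5188826782020177), np.float64(3.518882678201938)])
green side [(array([270.8, 256.9]), [267, 251, 11, 11, 48])]
green top []
(array([614.06113268, 167.01571373,  69.22496991]), [np.float64(0.734088895764289), np.float64(0.7340888957643253)])
red side [(array([318.8, 136.9]), [313, 132, 12, 12, 96])]
red top [(array([388.6, 164.7]), [385, 161, 8, 9, 57])]
(array([ 666.07998723, -205.58118163,   89.47908189]), [np.float64(0.33791293436835046), np.float64(0.3379129343682474)])
```

View pics/c1.png

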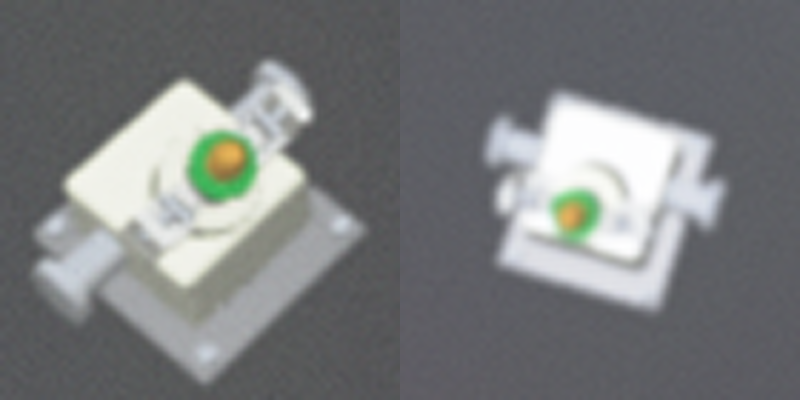

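The crop shows the port with its boss leaning roughly towards the robot, and the green collar with the brass stem at its centre. Triangulated, the coupler's dial is at about (478,-41) and the nipple at about (614,167). I'll move so the wrist camera looks at the coupler.

```bash
python3 -m handwheel '[[0.026,-0.05,0,0,0,2],[0.052,-0.1,0,0,0,3],[0.078,-0.15,0,0,0,4],[0.104,-0.2,0,0,0,5],[0.13,-0.25,0,0,0,6],[0.156,-0.3,0,0,0,8],[0.182,-0.35,0,0,0,9],[0.208,-0.4,0,0,0,10],[0.234,-0.45,0,0,0,11],[0.26,-0.5,0,0,0,12],[0.286,-0.55,0,0,0,13],[0.313,-0.596,0,0,0,15],[0.313,-0.596,0,0,0,15],[0.313,-0.596,0,0,0,15],[0.313,-0.596,0,0,0,15],[0.313,-0.596,0,0,0,15]]' 1
python3 - <<'E'
from h import *
s=ctrl.read_state();im=ctrl.camera("wrist");cv2.imwrite("pics/w1.png",im)
c=cam("wrist",s);print(s["tool_pos"],s["tcp_rot"],s["contact_force"],proj(c,[478,-41,79]))
for k in("white","blue","grey"):print(k,[(b,plane(c,b[0],79).round(1)) for b in blobs(im,k,None,0,150)])
E
```

```text
time_s: 2.15
tool_pos: [459.8, -39.0, 238.8]
tcp_rot: [0.0, -0.002, 1.0, -0.0]
contact_force: [1.2, 0.1, -0.4]
opening: 88.1
grip_force: 0.0
[459.79897472 -39.03813156 238.83560544] [ 1.08483038e-04 -2.33954751e-03  9.99997257e-01 -1.01446917e-05] [ 1.21994851  0.08940059 -0.37527197] [317.08168904 197.34740295]
white [((array([316. , 185.2]), [293, 161, 46, 53, 1449]), array([463.7, -42.2,  79. ])), ((array([466.9, 261.9]), [438, 245, 47, 39, 655]), array([559.8, 142.5,  79. ])), ((array([319., 296.]), [132, 296, 375, 1, 375]), array([608.9, -38.3,  79. ])), ((array([292.9, 316.7]), [131, 302, 377, 51, 6009]), array([640.5, -72.2,  79. ]))]
blue [((array([27.8, 96.8]), [13, 81, 24, 31, 300]), array([ 371.2, -338.6,   79. ])), ((array([  8.9, 135.1]), [0, 121, 18, 29, 301]), array([ 409.9, -369.9,   79. ])), ((array([314.6, 183.5]), [302, 179, 26, 13, 162]), array([461.8, -43.8,  79. ])), ((array([  4.8, 201.4]), [0, 189, 12, 25, 209]), array([ 484.1, -397.5,   79. ]))]
grey [((array([342.3, 127.3]), [0, 0, 640, 285, 147396]), array([400.4, -14.4,  79. ])), ((array([  5.1, 167.8]), [0, 157, 13, 20, 199]), array([ 445.2, -385. ,   79. ])), ((array([ 41.7, 193.3]), [32, 184, 21, 19, 293]), array([ 474.3, -352.8,   79. ])), ((array([ 69.9, 193. ]), [61, 184, 20, 17, 211]), array([ 473.9, -320.8,   79. ])), ((array([318.8, 314.7]), [131, 286, 378, 67, 18228]), array([637.3, -38.5,  79. ])), ((array([ 64.7, 320. ]), [8, 290, 111, 62, 5726]), array([ 646.4, -370.4,   79. ])), ((array([575.4, 314.2]), [523, 290, 109, 50, 4677]), array([635.6, 295.6,  79. ])), ((array([268.1, 393. ]), [183, 392, 174, 3, 506]), array([ 771.4, -110.8,   79. ])), ((array([440. , 397.7]), [359, 396, 193, 4, 622]), array([779.8, 137.4,  79. ]))]
```

View pics/w1.png

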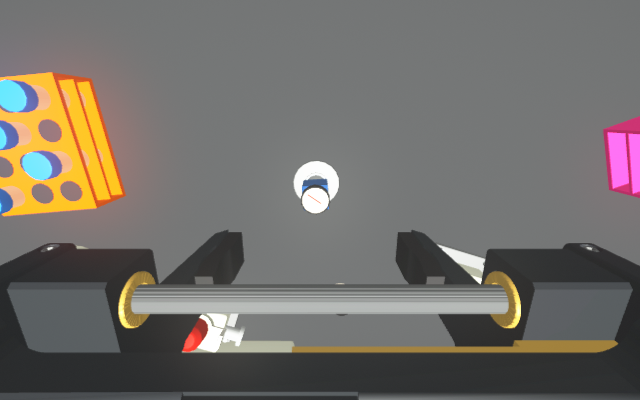

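The wrist view has the coupler's dial at (315,200), its blue face at (315,186) and the parking disc round (316,182). The capped fitting is at lower left. I'll go lower for the second measurement.

```bash
python3 -m handwheel '[[-0.005,-0.002,-0.03,0,0,0],[-0.01,-0.003,-0.06,0,0,0],[-0.02,-0.003,-0.09,0,0,0],[-0.02,-0.003,-0.09,0,0,0],[-0.02,-0.003,-0.09,0,0,0]]' 1
python3 - <<'E'
from h import *
s=ctrl.read_state();im=ctrl.camera("wrist");cv2.imwrite("pics/w2.png",im)
c=cam("wrist",s);print(s["tool_pos"],s["tcp_rot"]);u=proj(c,[477,-42,79]);print(u)
x,y=u.astype(int);x0,y0=x-50,max(0,y-60);cr=im[y0:y0+100,x0:x0+100];print(x0,y0)
cv2.imwrite("pics/w2c.png",cv2.resize(cr,(600,600),interpolation=cv2.INTER_CUBIC))
print(blobs(im,"white",u,50,100),blobs(im,"blue",u,50,50))
E
```

```text
time_s: 2.82
tool_pos: [441.1, -43.2, 150.0]
tcp_rot: [0.001, -0.002, 1.0, -0.0]
contact_force: [1.7, -0.3, 1.3]
opening: 88.0
grip_force: 0.0
[441.11497784 -43.20271826 149.97829608] [ 8.81884933e-04 -1.69571581e-03  9.99998121e-01 -3.24377162e-04]
[320.25036024 246.8982733 ]
270 186
[(array([319.2, 211.1]), [290, 191, 58, 48, 1602]), (array([318.5, 253.4]), [301, 238, 36, 32, 890]), (array([319., 296.]), [132, 296, 375, 1, 375])] [(array([317.5, 227.3]), [301, 219, 35, 23, 462])]
```

View pics/w2c.png

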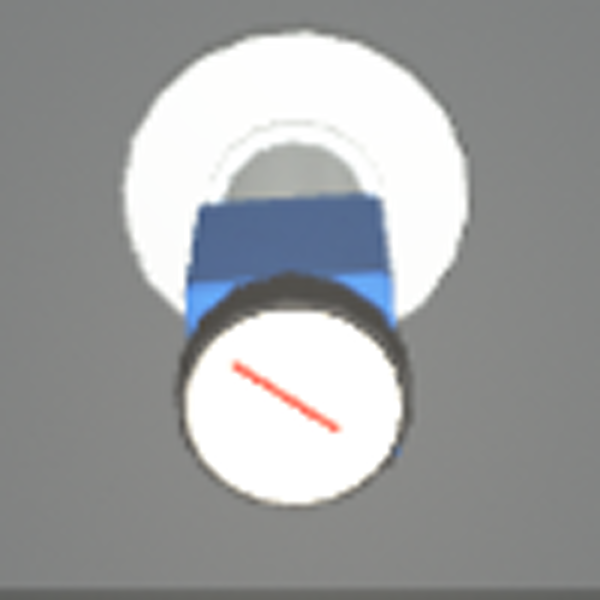

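The crop shows the dial's centre at (318.5,253.4). The upper front edge of the blue grip runs from (301.2,233) to (335.7,231.2), and the lower edge from (303.8,220.5) to (333.8,218.5).

```bash
python3 - <<'E'
from h import *
I1=cv2.imread("pics/w1.png");I2=cv2.imread("pics/w2.png")
q=[1e-4,-.00234,1,0];c1=cam("wrist",{"tool_pos":np.array([459.8,-39.04,238.84]),"tcp_rot":q})
c2=cam("wrist",{"tool_pos":np.array([441.11,-43.2,149.98]),"tcp_rot":[8.8e-4,-.0017,1,-3.2e-4]})
# dial = white inside lower part
m=mask(I1,"white");m[:189]=0;m[230:]=0;m[:,:295]=0;m[:,340:]=0
k=cv2.findContours(m,0,1)[0];e=cv2.fitEllipse(max(k,key=len));print("dial1",e)
u1=e[0];u2=(318.5,253.4)
print("dial",tri([ray(c1,u1),ray(c2,u2)]),plane(c1,u1,79),plane(c2,u2,79))
for z,a,b in((70,(301.2,233),(335.7,231.2)),(36,(303.8,220.5),(333.8,218.5))):
    A,B=plane(c2,a,z),plane(c2,b,z);d=B-A;print(A,B,np.hypot(*d[:2]),np.degrees(np.arctan2(d[0],d[1])))
# disc ellipse
m=mask(I2,"white")[:,:];n,l,st,ce=cv2.connectedComponentsWithStats(m);k=l[205,300]
p=max(cv2.findContours((l==k).astype(np.uint8),0,1)[0],key=len)[:,0];p=np.array([t for t in p if t[1]<225])
e=cv2.fitEllipse(p);print("disc",e,plane(c2,e[0],8))
E
```

```text
dial1 ((313.5108337402344, 199.4077606201172), (23.406005859375, 32.835350036621094), 117.48658752441406)
dial (array([476.56926222, -44.15362223,  91.50345542]), [np.float64(0.686821442696304), np.float64(0.6868214426963233)]) [480.46748936 -45.07115333  79.        ] [483.15492948 -43.47692754  79.        ]
[468.17180057 -58.65053954  70.        ] [466.39744712 -28.510428    70.        ] 30.192294612459104 -3.3691236798013113
[469.82038226 -58.16478956  36.        ] [467.62969858 -28.42218525  36.        ] 29.82317230299733 -4.212498897266954
disc ((318.95635986328125, 207.7580108642578), (31.14151954650879, 62.065589904785156), 90.3501968383789) [465.98608463 -43.13193083   8.        ]
```

The rim rests on the 8 mm disc, so the dial face is at z 87 and the coupler's origin is near (479,-43.3,8), turned +3.8°. The triangulated dial height of about 90 mm supports this. I'll lower over it with grasp height 62 (TCP 43) and close.

```bash
python3 -m handwheel '[[0.02,0,0,0,0,2],[0.038,0,0,0,0,3.8],[0.038,0,-0.02,0,0,3.8],[0.038,0,-0.04,0,0,3.8],[0.038,0,-0.06,0,0,3.8],[0.038,0,-0.08,0,0,3.8],[0.038,0,-0.1,0,0,3.8],[0.038,0,-0.107,0,0,3.8],[0.038,0,-0.107,0,0,3.8],[0.038,0,-0.107,0,0,3.8]]' 1
python3 -m handwheel '[[0,0,0,0,0,0],[0,0,0,0,0,0],[0,0,0,0,0,0],[0,0,0,0,0,0],[0,0,0,0,0,0],[0,0,0,0,0,0]]' 0 40
```

```text
time_s: 4.12
tool_pos: [479.1, -43.4, 42.8]
tcp_rot: [0.001, -0.035, 0.999, -0.0]
contact_force: [0.6, -0.1, 0.6]
opening: 88.0
grip_force: 0.0
time_s: 4.88
tool_pos: [478.1, -43.2, 41.7]
tcp_rot: [-0.0, -0.035, 0.999, -0.0]
contact_force: [-0.7, -0.3, -1.2]
opening: 31.0
grip_force: 40.0
```

Gripped at 31 mm. Next, lift straight up and go to the first viewpoint for the port.

```bash
python3 -m handwheel '[[0,0,0.015,0,0,0],[0,0,0.035,0,0,0],[0,0,0.06,0,0,0],[0,0,0.1,0,0,0],[0,0,0.14,0,0,0],[0,0,0.19,0,0,0],[0.03,0.04,0.19,0,0,0],[0.06,0.08,0.19,0,0,0],[0.1,0.12,0.19,0,0,0],[0.14,0.15,0.19,0,0,0],[0.17,0.175,0.19,0,0,0],[0.17,0.175,0.19,0,0,0],[0.17,0.175,0.19,0,0,0],[0.17,0.175,0.19,0,0,0]]'
cat > v.py <<'E'
from h import *
import sys,json
n=sys.argv[1]
s=ctrl.read_state();im=ctrl.camera("wrist");cv2.imwrite(f"pics/{n}.png",im)
np.savez(f"{n}.npz",p=s["tool_pos"],q=s["tcp_rot"])
c=cam("wrist",s);print(s["tool_pos"],s["tcp_rot"],s["opening"],s["contact_force"])
for k in("green","white","grey"):print(k,[(b[0].tolist(),b[1]) for b in blobs(im,k,proj(c,[614,167,80]),60,40)])
print(proj(c,[614,167,80]))
E
python3 v.py p1
```

```text
time_s: 6.62
tool_pos: [647.4, 131.1, 232.2]
tcp_rot: [-0.0, -0.034, 0.999, -0.0]
contact_force: [0.2, -0.6, -2.0]
opening: 31.1
grip_force: 40.0
[647.44405505 131.07447989 232.16780186] [-8.66604452e-05 -3.42212789e-02  9.99414272e-01 -9.69181727e-05] 31.062785189420374 [ 0.17281283 -0.60809387 -2.01485309]
green [([357.0, 150.6], [347, 137, 24, 25, 279])]
white [([344.2, 160.4], [293, 111, 102, 93, 5139])]
grey [([346.5, 165.5], [259, 84, 177, 168, 19842])]
[354.71756033 155.14849867]
```

```bash
python3 -m handwheel '[[0,0.03,0,0,0,0],[0,0.06,0,0,0,0],[0,0.08,0,0,0,0],[0,0.08,0,0,0,0],[0,0.08,0,0,0,0]]'; python3 v.py p2; python3 - <<'E'
from h import *
a=[]
for n in("p1","p2"):
    d=np.load(n+".npz");c=cam("wrist",{"tool_pos":d["p"],"tcp_rot":d["q"]});x,y=proj(c,[620,167,60]).astype(int)
    x=np.clip(x,80,560);y=np.clip(y,75,325)
    print(n,x-80,y-75);im=cv2.imread(f"pics/{n}.png")[y-75:y+75,x-80:x+80];a.append(cv2.resize(im,(400,375),interpolation=cv2.INTER_CUBIC))
cv2.imwrite("pics/pp.png",np.hstack(a))
E
```

```text
time_s: 7.3
tool_pos: [648.1, 211.0, 231.7]
tcp_rot: [-0.0, -0.034, 0.999, -0.0]
contact_force: [0.1, 0.4, -1.8]
opening: 30.8
grip_force: 40.0
[648.14705544 210.97855906 231.70751159] [-6.45977126e-05 -3.44740918e-02  9.99405544e-01 -3.01582892e-04] 30.828486464713425 [ 0.11732653  0.43769418 -1.76129181]
green [([281.6, 144.6], [270, 131, 25, 25, 297])]
white [([281.0, 154.5], [226, 106, 103, 95, 5455])]
grey [([300.7, 127.2], [0, 0, 640, 285, 148233])]
[279.56646755 149.39584213]
p1 272 82
p2 201 77
```

View pics/pp.png

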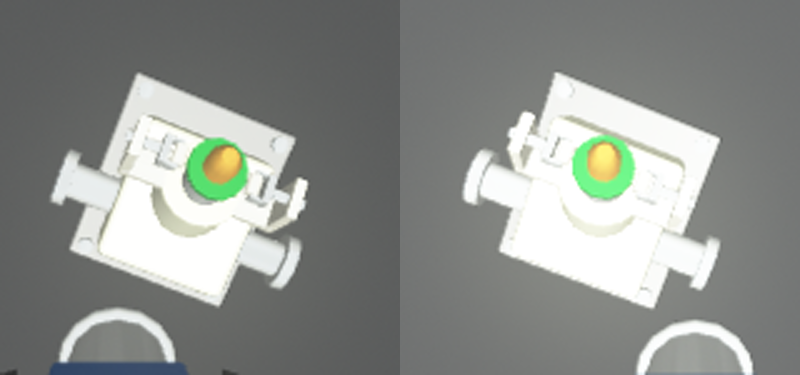

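Both crops show the port clearly: the green collar ellipse round the brass stem, the foot's corners, and the gripped coupler's rim at the bottom. The boss leans up and to the right in the image, so the port's yaw is about -20°. Now I'll triangulate.

```bash
cat > m.py <<'E'
from h import *
C=[];G=[];T=[]
for n in("p1","p2"):
    d=np.load(n+".npz");c=cam("wrist",{"tool_pos":d["p"],"tcp_rot":d["q"]});C.append(c)
    im=cv2.imread(f"pics/{n}.png");m=mask(im,"green");m[220:]=0
    b=max(cv2.findContours(m,0,1)[0],key=cv2.contourArea);e=cv2.fitEllipse(cv2.convexHull(b));G.append(e[0]);print("collar",e)
    h=cv2.cvtColor(im,cv2.COLOR_BGR2HSV);br=cv2.inRange(h,(10,110,90),(28,255,255));br[220:]=0;br[:,:250]=0;br[:,400:]=0
    n_,l,st,ce=cv2.connectedComponentsWithStats(br);k=1+st[1:,4].argmax();print("brass",ce[k],st[k])
    i=ctrl.camera_info("wrist");M=np.linalg.inv(i["tool_from_camera"])
print("collar centre",tri([ray(c,u) for c,u in zip(C,G)]))
P=[[(326.8,111.2),(390,137.2),(360,204.4),(300,182)],[(263,105.8),(328.6,133),(303,200.2),(241,177)]]
Q=[]
for a,b in zip(*P):
    p,r=tri([ray(C[0],a),ray(C[1],b)]);Q.append((plane(C[0],a,10)+plane(C[1],b,10))/2);print("corner",p.round(1),np.round(r[0],2),Q[-1].round(1),(plane(C[0],a,10)-plane(C[1],b,10)).round(1))
Q=np.array(Q)[:,:2];ctr=Q.mean(0);print("centre",ctr)
for a,b in((0,3),(1,2),(0,1),(3,2)):
    v=Q[b]-Q[a];print(np.hypot(*v),np.degrees(np.arctan2(v[1],v[0])))
for x,z in((13,34),(16,34),(16,36),(16,31)):
    q=M@[x,0,z,1];print("rim edge row if tool x,z",x,z,i["fy"]*q[1]/q[2]+i["cy"],"col",i["fx"]*q[0]/q[2]+i["cx"], "px/mm",i["fy"]/q[2])
E
python3 m.py
```

```text
collar ((358.42486572265625, 149.2887725830078), (23.728668212890625, 24.4952335357666), 177.6688232421875)
brass [360.55357143 147.18452381] [354 140  14  15 168]
collar ((281.8515930175781, 143.2749786376953), (24.112470626831055, 24.59969711303711), 169.48439025878906)
brass [282.11111111 141.2037037 ] [276 134  13  15 162]
collar centre (array([607.09058371, 169.69238218,  83.89790173]), [np.float64(0.053644677812829666), np.float64(0.05364467781289494)])
corner [570.6 135.8  11. ] 0.13 [570.6 135.8  10. ] [0.3 0.2 0. ]
corner [597.6 220.    8.5] 0.38 [597.5 219.8  10. ] [-0.8 -0.3  0. ]
corner [691.7 191.7   5.6] 0.09 [690.4 191.4  10. ] [ 0.2 -0.9  0. ]
corner [664.5 106.5   7.4] 0.43 [663.8 107.   10. ] [ 0.9 -0.6  0. ]
centre [630.56979288 163.48190988]
97.61874854055843 -17.14974234116775
97.05697433598108 -17.00741666166826
88.26045345631834 72.19906086717563
88.4969462453981 72.56471850199591
rim edge row if tool x,z 13 34 206.3601127212499 col 318.8797350953901 px/mm 1.4780154475160852
rim edge row if tool x,z 16 34 202.1327625728427 col 318.8751199110208 px/mm 1.484680640915543
rim edge row if tool x,z 16 36 201.24386565412044 col 318.87442814512946 px/mm 1.469733689241949
rim edge row if tool x,z 16 31 203.50053285646894 col 318.87618435033824 px/mm 1.507679929021218
```

The collar's centre is at (607.1,169.7,84), within 1 mm of the expected 85 mm height, and the port's yaw is -17.2°. The foot is off-centre from the port's origin, so I rely on the collar itself. Next, work out a standoff pose 100 mm out along the axis.

```bash
cat > g.py <<'E'
from h import *
import sys
N=np.array([float(v) for v in sys.argv[1].split(",")]);off=float(sys.argv[2])
m=np.array([-0.5,0,34.]) # mouth in tool
y=np.radians(-17.2);n=np.array([-np.sin(.44)*np.cos(y),-np.sin(.44)*np.sin(y),np.cos(.44)])
s=ctrl.read_state();A=rot(s["tcp_rot"]);z=-A[:,2]
ax=np.cross(z,n);an=np.arctan2(np.linalg.norm(ax),z@n);rv=ax/np.linalg.norm(ax)*an
B=R.from_rotvec(rv).as_matrix()@A
t=N+off*n-B@m
print("turn deg",np.degrees(rv).round(2),"shift mm",(t-s["tool_pos"]).round(1),"target",t.round(1),"n",n.round(3))
E
python3 g.py 607.1,169.7,84.5 100
```

```text
turn deg [-7.430e+00 -2.409e+01  1.000e-02] shift mm [-96.1 -24.3 -26.2] target [552.1 186.5 205.5] n [-0.407  0.126  0.905]
```

```bash
python3 -m handwheel '[[-0.02,-0.005,0.0,-1.5,-5,0],[-0.04,-0.01,-0.005,-3,-10,0],[-0.06,-0.015,-0.01,-4.5,-15,0],[-0.08,-0.02,-0.02,-6,-20,0],[-0.096,-0.0243,-0.026,-7.4,-24.1,0],[-0.096,-0.0243,-0.026,-7.4,-24.1,0],[-0.096,-0.0243,-0.026,-7.4,-24.1,0],[-0.096,-0.0243,-0.026,-7.4,-24.1,0]]'; python3 v.py p3; python3 - <<'E'
from h import *
im=cv2.imread("pics/p3.png");sd=ctrl.camera("side");cv2.imwrite("pics/s3.png",sd)
a=cv2.resize(im[100:260,240:400],(400,400),interpolation=cv2.INTER_CUBIC);b=cv2.resize(sd[180:290,220:330],(400,400),interpolation=cv2.INTER_CUBIC)
cv2.imwrite("pics/p3c.png",np.hstack([a,b]))
E
python3 g.py 607.1,169.7,84.5 100
```

```text
time_s: 8.35
tool_pos: [553.8, 187.3, 206.9]
tcp_rot: [0.207, -0.033, 0.975, -0.071]
contact_force: [0.1, 0.6, -1.2]
opening: 31.0
grip_force: 40.0
[553.81968879 187.26425997 206.85032389] [ 0.20686705 -0.03318786  0.97521782 -0.07109712] 30.978299068898743 [ 0.10515982  0.61516022 -1.1673034 ]
green [([318.5, 183.9], [307, 173, 24, 25, 302])]
white [([320.6, 166.0], [266, 118, 104, 108, 5167])]
grey [([321.1, 169.5], [239, 98, 166, 145, 16723])]
[316.37147214 188.02661331]
turn deg [-0.04  0.04 -0.03] shift mm [-1.2 -0.8 -0.8] target [552.1 186.5 205.5] n [-0.407  0.126  0.905]
```

View pics/p3c.png

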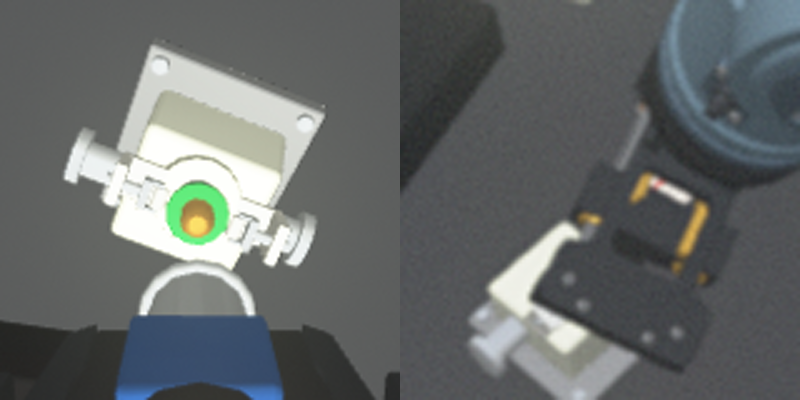

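The left half shows the collar centred at about (318.5,184.5), and the coupler rim below it centred on column 319. I'll put both into tool coordinates to find the remaining lateral offset.

```bash
python3 - <<'E'
from h import *
T=np.array(ctrl.camera_info("wrist")["tool_from_camera"]);i=ctrl.camera_info("wrist")
im=cv2.imread("pics/p3.png")
def tp(u,z):
    d=T[:3,:3]@[(u[0]-i["cx"])/i["fx"],(u[1]-i["cy"])/i["fy"],1];return T[:3,3]+d*(z-T[2,3])/d[2]
m=mask(im,"green");m[215:]=0;k=max(cv2.findContours(m,0,1)[0],key=cv2.contourArea);e=cv2.fitEllipse(cv2.convexHull(k));print(e)
d=np.load("p3.npz");A=rot(d["q"]);print("N in tool",A.T@([607.1,169.7,84.5]-d["p"]))
for z in(132,136):print(z,tp(e[0],z))
# rim upper arc: white pixels around columns 297-343, rows 203-225
g=cv2.cvtColor(im,cv2.COLOR_BGR2GRAY);w=(g>190).astype(np.uint8)
pts=[]
for c in range(298,341):
    r=[y for y in range(200,226) if g[y,c]>170]
    col=g[200:226,c].astype(float); j=np.where(np.diff(col)>25)[0]
    if len(j):pts.append((c,200+j[0]+.5))
pts=np.array(pts,float)
for z in(31.5,34):
    q=np.array([tp(p,z)[:2] for p in pts])
    Mx=np.c_[2*q,np.ones(len(q))];b=(q**2).sum(1);x=np.linalg.lstsq(Mx,b,rcond=None)[0];print("rim",z,x[:2],np.sqrt(x[2]+x[0]**2+x[1]**2),len(q),"x with r=16 from top:",q[:,0].max()-16, np.median(q[:,1]))
print(pts[::6])
E
```

```text
((318.5314025878906, 185.0402069091797), (24.007234573364258, 24.54077911376953), 101.10124969482422)
N in tool [  1.83944518  -0.58327221 134.58518783]
132 [  3.31879824  -0.48877446 132.        ]
136 [  2.31459017  -0.49634908 136.        ]
rim 31.5 [-2.05220191 -0.74210945] 17.064301474759827 43 x with r=16 from top: -0.7944674030208674 -0.01615465451954628
rim 34 [-3.11110672 -0.75309597] 17.3047912542991 43 x with r=16 from top: -1.6101563558582512 -0.01691019019391385
[[298.  215.5]
 [304.  208.5]
 [310.  204.5]
 [316.  205.5]
 [322.  205.5]
 [328.  206.5]
 [334.  209.5]
 [340.  216.5]]
```

The collar lies at tool (2.3,-0.5) and the mouth at about (-1.0,-0.2). I'll shift 3.3 mm along tool x and -0.3 along y, and advance 78 mm along the axis to sit just above the stem's tip.

```bash
python3 -m handwheel '[[-0.003,-0.0006,-0.0013,0,0,0],[0.0052,-0.0031,-0.0194,0,0,0],[0.0133,-0.0057,-0.0375,0,0,0],[0.0214,-0.0082,-0.0556,0,0,0],[0.0287,-0.0104,-0.0719,0,0,0],[0.0287,-0.0104,-0.0719,0,0,0],[0.0287,-0.0104,-0.0719,0,0,0],[0.0287,-0.0104,-0.0719,0,0,0]]'; python3 - <<'E'
from h import *
im=ctrl.camera("wrist");cv2.imwrite("pics/p4.png",im);sd=ctrl.camera("side");
s=ctrl.read_state();A=rot(s["tcp_rot"]);print(s["tool_pos"],s["tcp_rot"],s["contact_force"],A.T@([607.1,169.7,84.5]-s["tool_pos"]))
a=cv2.resize(im[150:250,270:370],(500,500),interpolation=cv2.INTER_CUBIC)
cv2.imwrite("pics/p4c.png",a)
E
```

```text
time_s: 9.45
tool_pos: [581.2, 177.4, 134.8]
tcp_rot: [0.207, -0.034, 0.975, -0.071]
contact_force: [-0.1, 0.3, -1.6]
opening: 30.8
grip_force: 40.0
[581.10961621 177.41952235 134.7059046 ] [ 0.20691811 -0.03386155  0.97518351 -0.07110141] [ 0.03386709  0.42061066 -1.32883687] [-2.94860528 -0.9096994  56.97545177]
```

View pics/p4c.png

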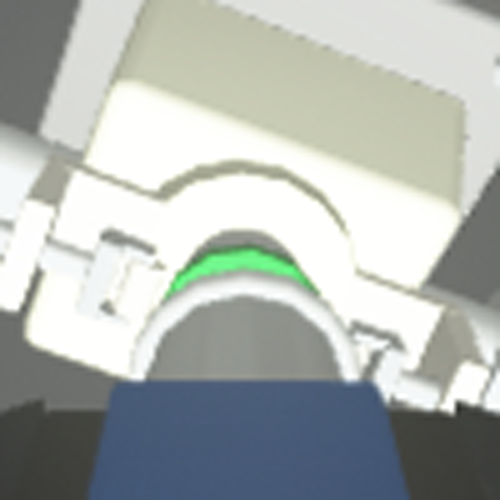

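The crop shows the coupler rim centred over the collar sideways: rim centre column 319.2, collar 319.0. Along tool x the collar is about 2 mm off. I'll correct that and slip over the stem by 13 mm.

```bash
python3 -m handwheel '[[0.0018,-0.0001,0.0008,0,0,0],[0.0018,-0.0001,0.0008,0,0,0],[0.0018,-0.0001,0.0008,0,0,0],[0.0034,-0.0006,-0.0028,0,0,0],[0.0051,-0.0011,-0.0064,0,0,0],[0.0071,-0.0017,-0.0109,0,0,0],[0.0071,-0.0017,-0.0109,0,0,0],[0.0071,-0.0017,-0.0109,0,0,0],[0.0071,-0.0017,-0.0109,0,0,0]]'; cat > st.py <<'E'
from h import *
s=ctrl.read_state();A=rot(s["tcp_rot"]);print("N in tool",(A.T@([607.1,169.7,84.5]-s["tool_pos"])).round(1),"F tool",(A.T@s["contact_force"]).round(1),s["opening"])
n=np.array([-.407,.126,.905]);print("axis err deg",np.degrees(np.arccos(-A[:,2]@n)).round(2))
E
python3 st.py
```

```text
time_s: 10.68
tool_pos: [588.0, 175.5, 123.1]
tcp_rot: [0.206, -0.034, 0.975, -0.071]
contact_force: [-0.3, -0.0, -0.8]
opening: 31.4
grip_force: 40.0
N in tool [-1.5 -0.5 43.4] F tool [0.6 0.1 0.7] 31.427852569145543
axis err deg nanst.py:3: RuntimeWarning: invalid value encountered in arccos
  n=np.array([-.407,.126,.905]);print("axis err deg",np.degrees(np.arccos(-A[:,2]@n)).round(2))
```

Over the stem with no side force. Continuing down in small steps.

```bash
python3 -m handwheel '[[0.0008,-0.0003,-0.0018,0,0,0],[0.0016,-0.0005,-0.0036,0,0,0],[0.0024,-0.0008,-0.0054,0,0,0],[0.0033,-0.001,-0.0072,0,0,0],[0.0041,-0.0013,-0.009,0,0,0],[0.0041,-0.0013,-0.009,0,0,0],[0.0041,-0.0013,-0.009,0,0,0]]'; python3 st.py 2>/dev/null
```

```text
time_s: 11.55
tool_pos: [592.2, 174.3, 114.3]
tcp_rot: [0.207, -0.034, 0.975, -0.071]
contact_force: [-2.9, -0.1, 2.3]
opening: 31.2
grip_force: 40.0
N in tool [-1.3 -0.5 33.6] F tool [ 1.8 -0.4 -3.3] 31.165592239737144
axis err deg nan
```

Contact on the collar at about 4 N, where expected. Pressing on.

```bash
python3 -m handwheel '[[0.0004,-0.0001,-0.0009,0,0,0],[0.0008,-0.0003,-0.0018,0,0,0],[0.0012,-0.0004,-0.0027,0,0,0],[0.0014,-0.0004,-0.0032,0,0,0],[0.0014,-0.0004,-0.0032,0,0,0],[0.0014,-0.0004,-0.0032,0,0,0]]'; python3 st.py 2>/dev/null
```

```text
time_s: 12.3
tool_pos: [594.0, 174.0, 111.7]
tcp_rot: [0.207, -0.034, 0.975, -0.071]
contact_force: [-5.0, 0.8, 7.9]
opening: 31.3
grip_force: 40.0
N in tool [-0.6 -0.6 30.5] F tool [ 1.4 -0.2 -9.3] 31.326975696734948
axis err deg nan
```

```bash
python3 -m handwheel '[[0.0004,-0.0001,-0.0009,0,0,0],[0.0008,-0.0003,-0.0018,0,0,0],[0.0012,-0.0004,-0.0027,0,0,0],[0.0016,-0.0005,-0.0036,0,0,0],[0.002,-0.0006,-0.0045,0,0,0],[0.002,-0.0006,-0.0045,0,0,0],[0.002,-0.0006,-0.0045,0,0,0]]'; python3 st.py 2>/dev/null
```

```text
time_s: 13.18
tool_pos: [595.4, 173.2, 106.2]
tcp_rot: [0.206, -0.034, 0.975, -0.071]
contact_force: [-4.2, 0.2, 3.5]
opening: 31.1
grip_force: 40.0
N in tool [-1.7 -0.5 24.8] F tool [ 2.4 -0.2 -4.9] 31.14945607057062
axis err deg nan
```

The push fell to about 5.5 N, so it has snapped, with travel near 9 mm. Another 3.5 mm to about 12.

```bash
python3 -m handwheel '[[0.0004,-0.0001,-0.0009,0,0,0],[0.0008,-0.0003,-0.0018,0,0,0],[0.0012,-0.0004,-0.0027,0,0,0],[0.0014,-0.0004,-0.0032,0,0,0],[0.0014,-0.0004,-0.0032,0,0,0],[0.0014,-0.0004,-0.0032,0,0,0]]'; python3 st.py 2>/dev/null; sleep 0.1; python3 -m handwheel '[[0,0,0,0,0,0],[0,0,0,0,0,0],[0,0,0,0,0,0]]'; python3 st.py 2>/dev/null
python3 - <<'E'
from h import *
im=ctrl.camera("wrist");cv2.imwrite("pics/p5c.png",cv2.resize(im[130:260,255:385],(520,520),interpolation=cv2.INTER_CUBIC))
E
```

```text
time_s: 13.92
tool_pos: [597.2, 172.8, 103.7]
tcp_rot: [0.207, -0.034, 0.975, -0.071]
contact_force: [-6.4, -0.7, 8.7]
opening: 30.8
grip_force: 40.0
N in tool [-1.1 -0.5 21.8] F tool [  2.5  -1.8 -10.4] 30.764160495051197
axis err deg nan
time_s: 14.3
tool_pos: [597.2, 172.9, 103.7]
tcp_rot: [0.207, -0.034, 0.975, -0.071]
contact_force: [-4.5, 0.7, 8.5]
opening: 30.7
grip_force: 40.0
N in tool [-1.1 -0.6 21.8] F tool [ 0.6 -0.4 -9.6] 30.675871385883298
axis err deg nan
```

View pics/p5c.png

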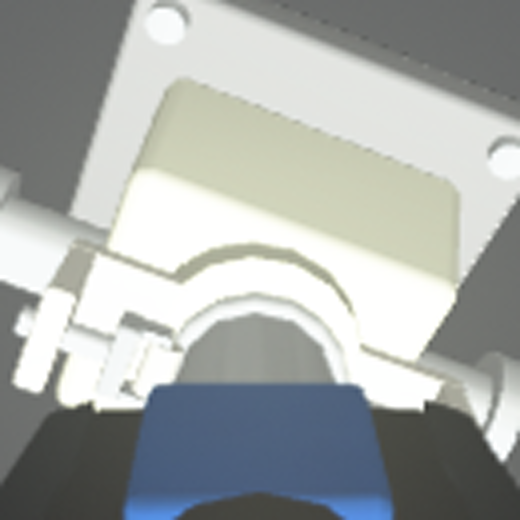

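The picture shows the rim (top at crop row ~298) down between the rollers, with no green visible. The push is about 10–11 N, which matches roughly 12 mm of travel, and the coupler is steady and square. Handing in.

```bash
python3 -c "
from plant import ctrl
print(ctrl.hand_in())"
```

```text
the job is handed in; nothing more can be done
None
```

I snapped the gauge coupler onto the bare nipple and handed the job in at 14.3 s with it still gripped and held squarely at about 12 mm of collar travel (estimated from tool position and force); the highest push I read was about 10 N, and hand-in returned no verdict.

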